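# Hook the dropped ring out from behind the wheel guard

### The arm

A 7-joint arm with a two-finger parallel gripper is mounted at the origin on the work surface. World frame = base frame: x ahead of the robot, y to its left, z up, the work surface at z = 0. Lengths are in mm, angles in degrees, forces in N, time in s.
With the tool pointing down it reaches from about 425 to 825 mm from the base axis. Payload 3.6 kg.
Tool frame: the origin (TCP) lies on the centre line of the jaws, within the pads' length; the fingertips stand 22 mm ahead of it and the grasp point (between the pads) lies 3 mm ahead of it (ctrl.tip_reach is the distance from the TCP to the fingertips, in mm); z points along the fingers, y is the line along which they close (so a half turn about z gives the same grasp; the last joint's range is limited). The gripper opens to 85 mm and grips with 20 to 120 N. Pads are 22 mm wide; open, the fingers measure 114 mm over their backs; the gripper's body (76 mm by 85 mm) begins 54 mm behind the grasp point. The pads swing forward as they close: fully open they stand 13 mm farther back than shut.
Start: joints at [-68.383, 35.231, -0.722, 81.555, 0.464, 63.22, -2.315], TCP at [255.361, 597.708, 253.297] pointing down, gripper open.
Joint ranges: [-178.69, 178.69], [-17.37, 117.87], [-77.05, 75.6], [15.02, 138.74], [-78.02, 258.01], [0.78, 113.62], [-162.83, 162.83]. Speed limits (degrees/s): [159.86, 159.86, 180, 180, 180, 180, 180].

### API

Orientations are given as a 3x3 rotation matrix whose columns are the frame's x, y, z axes.
In Python, from rig import ctrl gives the robot as it stands.
- The arm moves only by the tool drive_tool, never from a script. Its argument "commands" is a list of rows, each a list of 5 numbers: the shift along the tool's x, y, z in mm, then the turn about the tool's z in rad, then the finger opening in mm, from 0 to 85.4. In form: [[dx, dy, dz, twist, grip], ...]. A call has 1 to 5 rows; each row shifts and turns the commanded pose from where the row before left it, along the tool's axes as they then stand; what a row does not reach is not made up. A row lasts 1/10 s, in which the tool goes at most 50 mm and 8.59 degrees, less where a joint would pass 70% of its speed; a pose out of reach is approached as far as the arm can. A call is refused whole if a number of a shift passes 50 or a number of a turn 0.15, either way. A call with a gripper value outside its range is refused whole. The fingers move at their own pace and stop on an object; "squeeze" is the grip in N (left out, the last holds). Time passes only in rows, so rows that do not move let the fingers close. It gives the time, the measured TCP pose, the force, the opening and the grip force at its end, in the units of the state.
- ctrl.get_state(): the state, without advancing time (a new reading comes with each control period).
- ctrl.read_camera(name): name is "side" or "top" or "wrist"; returns the picture (480x640x3 uint8, red, green, blue); there is no depth.
- ctrl.camera_params(name): a dict with "fx", "fy", "cx", "cy" (pixels), "rvec" (rotation vector, rad) and "tvec" (3), from world to camera coordinates, as OpenCV has them. Camera axes: x right, y down, z forward; pixel columns grow to the right and rows downward; lengths in mm; the calibration is good to about 2 mm. A picture is of the moment at which its call begins: read the wrist's pose just before it. camera_params takes no time and is no camera call; for the wrist camera it gives the pose at the moment of the call.
- ctrl.close_job(): hands the job in; it is judged then, once.
The state is a dict: "time": time; "joint_positions": joint angles; "joint_velocities": joint speeds; "joint_efforts": joint torques, N m; "eef_pos": TCP position; "ee_rot": TCP orientation; "ft_force": force on the tool from outside, world axes, zero at the start; "moment": the same for the moment, N m; "gripper_width": finger opening in mm; "gripper_force": force on a finger pad.
Only numpy, scipy, OpenCV 4.12 (cv2) and the standard library are available. Lean on these libraries where they do the work, as an engineer would, in place of code of your own. Each camera call takes 0.05 s, during which the arm holds its last target. There are 200 camera calls.

### The job

The steel spacer ring of the pottery wheel has dropped into the drip trough, behind the fixed wire guard. Take the hooked rod from its rests, reach its hook in under the guard and down into the ring's hole, and draw the ring along the trough until you feel it home against both sides of the V-shaped stop; hold it there for a moment with a light pull of about 6 newtons, never forcing hook, trough or stop. Then lift the hook out, leaving the ring home, and lay the rod back on its rests as it was; do not touch the ring with the gripper, lift it out of the trough, or disturb the other things on the bench.

Things in the scene. Friction and masses are not known exactly. Their poses are not given: they have to be found in the camera images.
- trough: Fixed steel drip trough, open on top; wire guard and blue pottery wheel stand on one end of it. Origin: at bench level on its centre line; local +x runs along it from the V stop in under the guard to the wheel, z up. Floor top 3 mm above the bench, inner width 86 mm, side walls 18 mm high, trough from x = -152 to 172 mm; then the wheel, 95 to 215 mm high.
- guard_front (a point): Middle of the foot of the guard's front gateway, at bench level, 40 mm along the trough's +x from its origin. The gateway is 98 mm wide and 112 mm high, clear. Behind it to x = 170 mm the fixed wire guard roofs the trough: cross bars 26 mm apart at 115 mm height, bars along both sides at 65 and 115 mm.
- vstop: V-shaped stop of steel plate, 20 mm high, on the trough floor near its unguarded end, open towards the guard (+x as the trough's), faces at 45 degrees; too stiffly clamped to move. With the V in mid adjustment the ring's centre is at this origin (trough floor level) when home, the apex 45 mm behind (-x). The V is clamped up to 14 mm either way of that along x, not measured: feel for it.
- ring: Loose steel spacer ring lying flat in the trough behind the guard: outside diameter 64 mm, hole 40 mm, 14 mm thick, 0.13 to 0.25 kg. Origin: centre of its underside, z up.
- rests: Fixed wooden rest: base 150 x 70 mm, two cross supports 10 mm thick, 60 mm either side of the origin along local x, tops 54 mm above the bench, each with two flared prongs to 72 mm that leave 32 mm at the bottom for the handle. Between the supports the handle is free to grip. Origin: under its centre at bench level; the rod lies along local x, hook to +x.
- rod: Loose hooked rod, 0.14 kg. Wooden handle 150 mm long (local x), 18 mm wide (y), 24 mm high (z). Origin: centre of the handle, 66 mm above the bench when on the rests; x along the rod towards the hook, z up. A steel shaft, 8 mm thick, goes on to x = 200 mm, then turns straight down as the hook. Centre of mass about 35 mm from the origin towards the hook.
- rod_tip (a point): Lower end of the rod's hook (8 mm diameter, rounded), at (200, 0, -54) mm in the rod's frame.
- jar: Bystander: closed glaze jar, 64 mm diameter, 85 mm high, standing on the bench; origin under its centre.
- mug: Bystander: white mug, 76 mm diameter, 85 mm high, with a handle; origin under its centre.
- bowl: Bystander: small terracotta bowl, 80 mm across, 45 mm high; origin under its centre.

How it is judged (in metres and radians):
On the way, in this order (a step that is already met when the one before it is completed fails the run):
1. the hook is down in the ring's hole, behind the guard (horizontal distance between rod_tip and ring below 0.02 m and z of rod_tip in the frame of ring below 0.012 m and x of ring in the frame of trough above 0.05 m), for 0.1 s.
2. the hook draws the ring home in the V stop and presses it there (over 3 N on the stop) (x of ring in the frame of vstop between -0.017 and 0.017 m and y of ring in the frame of vstop between -0.0035 and 0.0035 m and contact force between ring and vstop above 3 N and contact force between rod and ring above 1 N), for 0.15 s.
At the end, for the whole second after the job is handed in: The ring lies flat and still in the V, its centre within 3.5 mm of the trough's middle line and within 17 mm of the stop's origin along it (the V is clamped within 14 mm of it); the rod lies still and level on its rests, hook forward, within 25 mm and 0.2 rad of their middle (x of ring in the frame of vstop between -0.017 and 0.017 m and y of ring in the frame of vstop between -0.0035 and 0.0035 m and angle between ring's own z axis and vertical below 0.05 rad and linear speed of each of ring, rod below 0.01 m/s and horizontal distance between rod and rests below 0.025 m and angle between the x axis of rod and the x axis of rests, either way round below 0.2 rad and height (world z) of rod between 0.058 and 0.074 m and angle between rod's own z axis and vertical below 0.15 rad); the robot touches nothing.
It fails at once if the ring is pressed on the V stop with more than 14 N (contact force between ring and vstop above 14 N).
It fails at once if the rod presses the trough or guard with more than 15 N, or the arm or gripper strikes them (contact force between rod and trough above 15 N or contact force between trough and the arm above 5 N or contact force between trough and the fingers above 5 N).
It fails at once if the gripper touches the ring (contact force between ring and the fingers above 0.5 N).
It fails at once if the ring is lifted out of the trough (z of ring in the frame of trough above 0.03 m).
It fails at once if the jar, mug or bowl is moved by more than 30 mm (distance of any of jar, mug, bowl from where it was at the start of the episode above 0.03 m).
It also fails if it takes over 58 s, if anything falls off the work surface, if the arm or the gripper's body presses on something with over 40 N, if the wrist force passes 120 N, or if a joint passes its speed limit or range.

## Working session

There is one attempt and no reset: what is moved stays moved. The work goes in short steps, Python scripts to look and compute and a tool call to move; the robot and the scene stay as the last step left them, time stands still between calls to the robot, and variables do not carry over. Pictures are saved under pics/ and viewed, at most 10 in all, crops included, and the job is handed in when it is done.

Besides the shell and the picture viewer there is one more tool, called by a JSON object that holds its "fn" and its "kwargs". drive_tool: Moves the arm, as the interface text tells. Its arguments: {"type":"object","properties":{"commands":{"type":"array","items":{"type":"array","items":{"type":"number"}}},"squeeze":{"type":"number"}},"required":["commands"]}

```bash
ls; mkdir -p pics; python3 - <<'E'
from rig import ctrl
import cv2
s=ctrl.get_state();print(s['time'],s['eef_pos'],s['ee_rot'],s['gripper_width'],ctrl.tip_reach)
for n in("side","top"):
    cv2.imwrite(f"pics/{n}0.png",ctrl.read_camera(n)[:,:,::-1]);print(n,ctrl.camera_params(n))
E
```

```text
pics
0.0 [255.11822496 597.06118659 252.12790845] [[-9.19568159e-01  3.92929271e-01 -9.94355803e-04]
 [ 3.92930528e-01  9.19565046e-01 -2.39281304e-03]
 [-2.58314449e-05 -2.59106744e-03 -9.99996643e-01]] 85.14894522377736 22.0
side {'fx': 563.9102743193456, 'fy': 563.9102743193456, 'cx': 318.1763128600401, 'cy': 236.66932512053125, 'rvec': array([ 2.10765523, -0.55028196,  0.31666109]), 'tvec': array([-538.43707745,  206.21169996, 1069.46792595])}
top {'fx': 603.33331475542, 'fy': 603.33331475542, 'cx': 316.01749307761554, 'cy': 243.50312555550568, 'rvec': array([ 2.16657954, -2.19362806,  0.09811987]), 'tvec': array([   2.25601994,  612.51735789, 1142.43120247])}
```

View pics/top0.png

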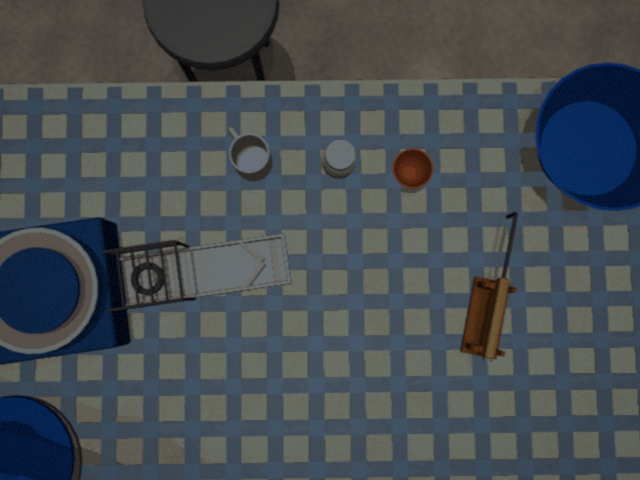

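View pics/side0.png

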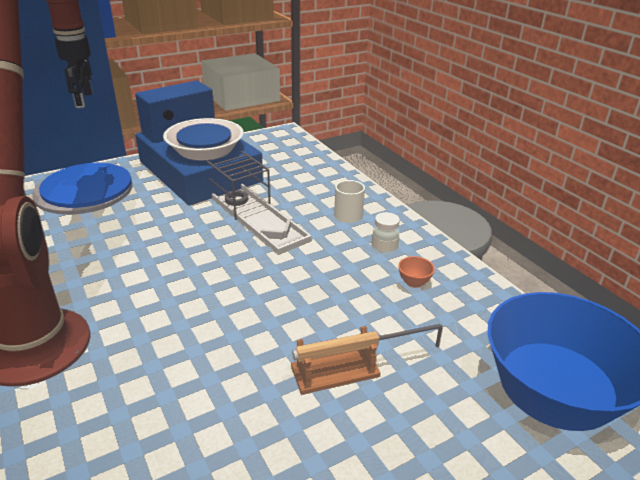

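The top view shows the trough with its open end at about (288,258), the V apex near (265,268), the gateway near (190,272) and the ring near (148,278). The rod lies from (490,357) to its hook at about (513,214). I'll enlarge both areas.

```bash
cat > h.py <<'E'
import numpy as np,cv2
from rig import ctrl
def cam(n):
    p=ctrl.camera_params(n);K=np.array([[p['fx'],0,p['cx']],[0,p['fy'],p['cy']],[0,0,1.]])
    return K,np.array(p['rvec'],float),np.array(p['tvec'],float)
def proj(c,P): return cv2.projectPoints(np.array(P,float).reshape(-1,1,3),c[1],c[2],c[0],None)[0].reshape(-1,2)
def back(c,uv,z):
    R=cv2.Rodrigues(c[1])[0];C=-R.T@c[2]
    d=R.T@np.linalg.inv(c[0])@np.array([*uv,1.]);return (C+d*(z-C[2])/d[2])[:2]
E
python3 - <<'E'
import cv2,numpy as np
i=cv2.imread('pics/top0.png')
a=cv2.resize(i[225:315,100:300],None,fx=4,fy=3.5,interpolation=cv2.INTER_CUBIC)
b=cv2.resize(i[205:365,455:525].transpose(1,0,2),None,fx=5,fy=4,interpolation=cv2.INTER_CUBIC)
o=np.zeros((600,800,3),np.uint8);o[:315]=a;o[320:600,:800]=b
cv2.imwrite('pics/crop0.png',cv2.convertScaleAbs(o,alpha=1.6))
E
```

```text
(no output)
```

View pics/crop0.png

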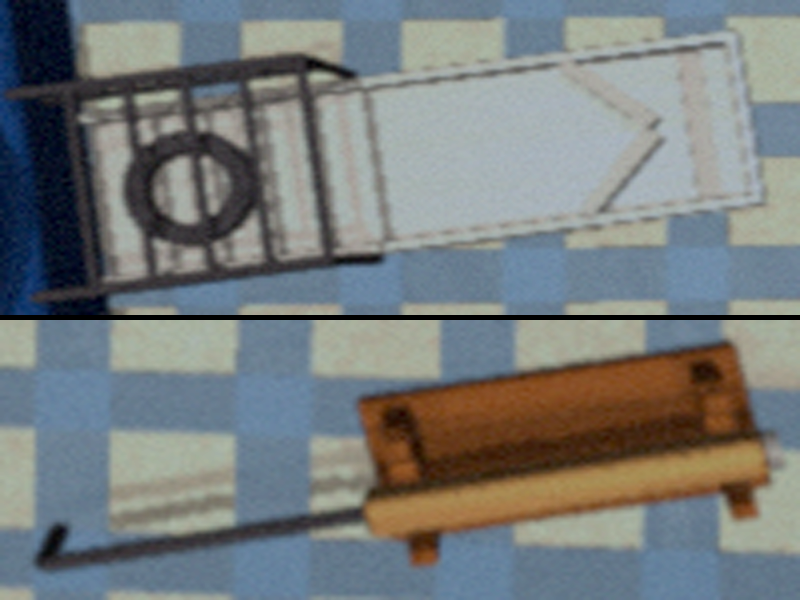

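```bash
cat > m.py <<'E'
from h import *
c=cam('top')
A=lambda X,Y,z:back(c,(100+X/4-.4,225+Y/3.5-.4),z)
B=lambda X,Y,z:back(c,(455+Y/4-.4,205+X/5-.4),z)
c1,c2=A(737,36,18),A(762,203,18);e=(c1+c2)/2;m=(A(370,86,18)+A(385,249,18))/2
g=(A(305,58,115)+A(330,262,115))/2
print('end width',np.linalg.norm(c1-c2),'gate w',np.linalg.norm(A(305,58,115)-A(330,262,115)))
for q in(m,g):
    d=q-e;print('dir',np.degrees(np.arctan2(d[1],d[0])),np.linalg.norm(d))
d=(m-e)/np.linalg.norm(m-e);n=np.array([-d[1],d[0]]);O=e+152*d
r=A(192,187,17);print('O',O,'ring',r,'in trough',(r-O)@d,(r-O)@n)
v=A(660,124,20);print('apex in',(v-O)@d,(v-O)@n, 'vertex inner',(A(645,125,20)-O)@d)
h1,h2=B(367,516,78),B(768,462,78);f=h1-h2
print('handle len',np.linalg.norm(f),'mid',(h1+h2)/2,'az',np.degrees(np.arctan2(f[1],f[0])))
f/=np.linalg.norm(f);k=B(40,562,70);t=B(62,525,12);print('corner',k,'tip',t,'origin from them',k-200*f,t-200*f, np.degrees(np.arctan2(*((k-(h1+h2)/2)[::-1]))))
E
python3 m.py
```

```text
end width 93.81422748903876 gate w 104.58432345705756
dir 97.70342777628647 182.2973085513264
dir 97.29010542967218 189.7602652152582
O [563.90444194 202.13933128] ring [550.04660199 322.18966901] in trough 120.82448599154415 -2.359428677952751
apex in -108.74096319063482 -3.5896774079835563 vertex inner -101.4634828934648
handle len 149.20578901627596 mid [ 465.29875794 -481.89061708] az -12.39798058087762
corner [ 660.52333835 -529.27933404] tip [ 659.63401993 -537.99729777] origin from them [ 465.18736911 -486.3391533 ] [ 464.29805069 -495.05711703] -13.644053911677721
```

```bash
sed -i 's#455+Y/4-.4#455+(Y-320)/4-.4#' m.py; cat >> m.py <<'E'
s=cam('side')
for P in((*((h1+h2)/2),66),(*(((h1+h2)/2)+200*f),12),(*O,0),(*r,17)):print(P,proj(s,P))
E
python3 m.py
```

```text
end width 93.81422748903876 gate w 104.58432345705756
dir 97.70342777628647 182.2973085513264
dir 97.29010542967218 189.7602652152582
O [563.90444194 202.13933128] ring [550.04660199 322.18966901] in trough 120.82448599154415 -2.359428677952751
apex in -108.74096319063482 -3.5896774079835563 vertex inner -101.4634828934648
handle len 148.79407928724177 mid [ 467.17163895 -334.95203673] az -11.769330478129618
corner [ 662.32728472 -379.02151684] tip [ 661.53487899 -380.08096475] origin from them [ 466.53194232 -338.22710676] [ 465.73953659 -339.28655468] -12.72493567141199
(np.float64(467.1716389494394), np.float64(-334.95203672585683), 66) [[337.80755886 346.1581461 ]]
(np.float64(662.9669813518434), np.float64(-375.7464468027946), 12) [[435.77326863 344.55227119]]
(np.float64(563.9044419427981), np.float64(202.13933127670924), 0) [[260.10107143 220.39902779]]
(np.float64(550.0466019862755), np.float64(322.1896690127881), 17) [[236.36305881 195.48362114]]
```

```bash
cat >> h.py <<'E'
def az(R): return np.degrees(np.arctan2(R[1][0],R[0][0]))
def plan(wps,grip,step=42,vert=True):
    """wps: list of (x,y,z,az or None). prints rows in tool axes (shift, then twist)"""
    s=ctrl.get_state();p=np.array(s['eef_pos']);R=np.array(s['ee_rot']);a=az(R);rows=[]
    print('t %.2f'%s['time'],'p',p.round(1),'az',round(a,2))
    for w in wps:
        t=np.array(w[:3],float);ta=a if w[3] is None else w[3]
        dd=a-ta
        n=max(1,int(np.ceil(np.linalg.norm(t-p)/step)),int(np.ceil(abs(dd)/8.2)))
        for k in range(n):
            sh=(R.T@(t-p)/(n-k)).round(1);tw=round(np.radians(a-ta)/(n-k),3)
            p=p+R@sh;R=R@cv2.Rodrigues(np.array([0,0,tw]))[0];a-=np.degrees(tw)
            rows.append([*map(float,sh),tw,grip])
    for i in range(0,len(rows),5):print(rows[i:i+5])
E
python3 - <<'E'
from h import *
plan([(400,320,260,100),(465,0,260,45),(481,-339,260,-12.3)],85)
E
```

```text
t 0.10 p [255.1 597.1 252.2] az 156.87
[[-30.3, -24.7, -0.9, np.float64(0.124), 85], [-33.1, -20.8, -0.9, np.float64(0.124), 85], [-35.4, -16.6, -0.9, np.float64(0.124), 85], [-37.2, -12.1, -0.9, np.float64(0.124), 85], [-38.4, -7.4, -0.9, np.float64(0.124), 85]]
[[-39.0, -2.5, -0.9, np.float64(0.124), 85], [-39.0, 2.3, -0.9, np.float64(0.124), 85], [-38.4, 7.1, -1.0, np.float64(0.125), 85], [-40.8, 1.1, 0.1, np.float64(0.12), 85], [-40.4, 5.9, 0.1, np.float64(0.12), 85]]
[[-39.4, 10.7, 0.1, np.float64(0.12), 85], [-37.8, 15.4, 0.1, np.float64(0.12), 85], [-35.7, 19.8, 0.1, np.float64(0.12), 85], [-33.1, 23.9, 0.0, np.float64(0.12), 85], [-29.9, 27.7, 0.1, np.float64(0.12), 85]]
[[-26.4, 31.2, 0.0, np.float64(0.119), 85], [-25.4, 27.9, 0.1, np.float64(0.111), 85], [-22.1, 30.5, 0.1, np.float64(0.111), 85], [-18.6, 32.8, 0.1, np.float64(0.111), 85], [-14.9, 34.6, 0.1, np.float64(0.111), 85]]
[[-11.0, 36.1, 0.1, np.float64(0.111), 85], [-6.9, 37.1, 0.1, np.float64(0.111), 85], [-2.7, 37.6, 0.1, np.float64(0.112), 85], [1.5, 37.7, 0.0, np.float64(0.111), 85], [5.6, 37.3, 0.1, np.float64(0.112), 85]]
```

{"fn": "drive_tool", "kwargs": {"commands": [[-30,-25,-1,0.124,85],[-33,-21,-1,0.124,85],[-35,-17,-1,0.124,85],[-37,-12,-1,0.124,85],[-38,-7,-1,0.124,85]]}}

```text
time: 0.6
eef_pos: [345.1, 423.1, 258.0]
ee_rot: [[-0.516, 0.857, -0.001], [0.857, 0.516, -0.001], [-0.0, -0.001, -1.0]]
ft_force: [0.4, 0.2, 0.4]
gripper_width: 85.2
gripper_force: 0.0
```

{"fn": "drive_tool", "kwargs": {"commands": [[-39,-2.5,-1,0.124,85],[-39,2,-1,0.124,85],[-38,7,-1,0.125,85],[-41,1,0,0.12,85],[-40,6,0,0.12,85]]}}

```text
time: 1.1
eef_pos: [415.0, 239.7, 261.0]
ee_rot: [[0.071, 0.997, -0.0], [0.997, -0.071, -0.0], [-0.0, -0.0, -1.0]]
ft_force: [0.3, -0.3, 0.1]
gripper_width: 85.1
gripper_force: 0.0
```

{"fn": "drive_tool", "kwargs": {"commands": [[-39,11,0,0.12,85],[-38,15,0,0.12,85],[-36,20,0,0.12,85],[-33,24,0,0.12,85],[-30,28,0,0.12,85]]}}

```text
time: 1.6
eef_pos: [455.6, 39.7, 261.2]
ee_rot: [[0.621, 0.784, -0.0], [0.784, -0.621, 0.0], [-0.0, -0.0, -1.0]]
ft_force: [0.7, 0.0, 1.1]
gripper_width: 84.8
gripper_force: 0.0
```

```bash
python3 - <<'E'
from h import *
plan([(470,-40,240,45),(481,-339,200,-12.3)],85)
E
```

```text
t 1.60 p [455.6  39.7 261.2] az 51.59
[[-26.7, 30.4, 10.6, np.float64(0.057), 85], [-25.0, 31.9, 10.6, np.float64(0.058), 85], [-25.5, 27.4, 5.0, np.float64(0.125), 85], [-21.8, 30.4, 5.0, np.float64(0.125), 85], [-17.9, 32.8, 5.0, np.float64(0.125), 85]]
[[-13.6, 34.8, 5.0, np.float64(0.125), 85], [-9.2, 36.3, 5.0, np.float64(0.125), 85], [-4.6, 37.1, 5.0, np.float64(0.125), 85], [0.0, 37.4, 5.0, np.float64(0.125), 85], [4.8, 37.1, 4.9, np.float64(0.125), 85]]
```

{"fn": "drive_tool", "kwargs": {"commands": [[-27,30,10,0.058,85],[-25,32,10,0.058,85],[-25.5,27.5,5,0.125,85],[-22,30.5,5,0.125,85],[-18,33,5,0.125,85]]}}

```text
time: 2.1
eef_pos: [474.3, -152.4, 225.8]
ee_rot: [[0.918, 0.398, -0.001], [0.398, -0.918, 0.0], [-0.0, -0.001, -1.0]]
ft_force: [0.8, -0.4, -0.1]
gripper_width: 84.9
gripper_force: 0.0
```

{"fn": "drive_tool", "kwargs": {"commands": [[-13.5,35,5,0.125,85],[-9,36,5,0.125,85],[-4.5,37,5,0.125,85],[0,37,5,0.125,85],[5,37,5,0.125,85]]}}

```text
time: 2.6
eef_pos: [482.7, -338.2, 200.6]
ee_rot: [[0.977, -0.214, -0.001], [-0.214, -0.977, 0.001], [-0.001, -0.001, -1.0]]
ft_force: [1.3, 0.3, -0.8]
gripper_width: 85.0
gripper_force: 0.0
```

{"fn": "drive_tool", "kwargs": {"commands": [[0,0,0,0,85],[0,0,0,0,85]]}}

```text
time: 2.8
eef_pos: [482.1, -337.5, 200.5]
ee_rot: [[0.978, -0.21, -0.002], [-0.21, -0.978, 0.001], [-0.002, -0.001, -1.0]]
ft_force: [-0.4, 0.8, -0.1]
gripper_width: 84.8
gripper_force: 0.0
```

```bash
python3 - <<'E'
from h import *
c=cam('wrist');i=ctrl.read_camera('wrist')[:,:,::-1].copy()
s=ctrl.get_state();print(s['eef_pos'],az(s['ee_rot']))
a=np.radians(-12.3);d=np.array([np.cos(a),np.sin(a)]);n=np.array([-d[1],d[0]]);o=np.array([466.5,-336])
for q,z in((o+75*d+9*n,78),(o+75*d-9*n,78),(o-75*d+9*n,78),(o-75*d-9*n,78),(o+200*d,70)):
    u=proj(c,(*q,z))[0];print(u);cv2.circle(i,tuple(int(x) for x in u),4,(0,0,255),1)
cv2.imwrite('pics/w1.png',i)
E
```

```text
[ 482.73732166 -336.19835884  200.66536738] -12.030850100492612
[308.87713824 149.88063041]
[335.74688486 149.94799437]
[309.94383468 346.2095629 ]
[332.88360985 346.26914407]
[323.19887551 -65.99627926]
```

View pics/w1.png

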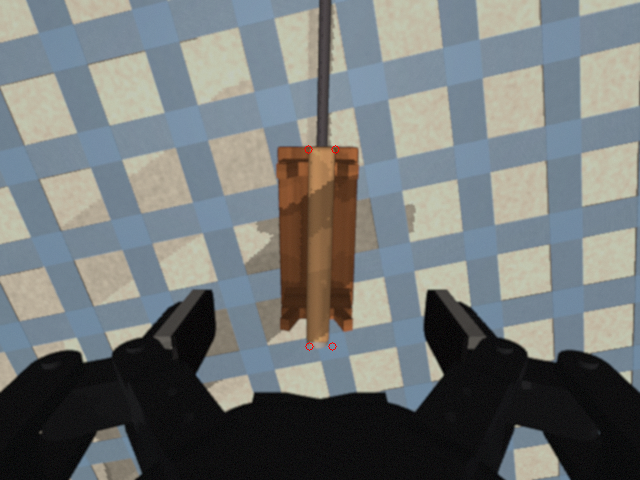

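The wrist view confirms the estimate. The handle runs from (322,148) to (318,346) between the supports, about 1.4 mm to the side and 0.7° off, so I'll descend with that correction.

```bash
python3 - <<'E'
from h import *
plan([(481.4,-338,120,-13),(481.4,-338,69,-13)],85,40)
E
```

```text
t 2.85 p [ 482.7 -336.2  200.7] az -12.03
[[-0.3, 0.7, 26.9, np.float64(0.006), 85], [-0.3, 0.7, 26.9, np.float64(0.005), 85], [-0.2, 0.8, 26.9, np.float64(0.006), 85], [0.0, 0.0, 25.5, np.float64(-0.0), 85], [0.1, 0.1, 25.5, np.float64(-0.0), 85]]
```

{"fn": "drive_tool", "kwargs": {"commands": [[-0.3,0.7,27,0.006,85],[-0.3,0.7,27,0.005,85],[-0.2,0.5,27,0.006,85],[0,0,27,0,85],[0,0,23.5,0,85]]}}

```text
time: 3.35
eef_pos: [482.3, -336.2, 68.7]
ee_rot: [[0.975, -0.223, 0.0], [-0.223, -0.975, 0.002], [-0.0, -0.002, -1.0]]
ft_force: [0.6, 0.2, 0.5]
gripper_width: 85.2
gripper_force: 0.0
```

{"fn": "drive_tool", "kwargs": {"commands": [[0,0,0,0,85],[0,0,0,0,50],[0,0,0,0,10],[0,0,0,0,10],[0,0,0,0,10]], "squeeze": 60}}

```text
time: 3.85
eef_pos: [482.1, -339.2, 70.9]
ee_rot: [[0.974, -0.226, 0.002], [-0.226, -0.974, -0.001], [0.002, 0.001, -1.0]]
ft_force: [0.0, 0.9, 0.5]
gripper_width: 27.5
gripper_force: 0.0
```

{"fn": "drive_tool", "kwargs": {"commands": [[0,0,0,0,10],[0,0,0,0,10],[0,0,0,0,10],[0,0,0,0,10],[0,0,0,0,10]]}}

```text
time: 4.35
eef_pos: [482.0, -339.1, 70.8]
ee_rot: [[0.974, -0.226, 0.001], [-0.226, -0.974, -0.0], [0.001, -0.0, -1.0]]
ft_force: [0.0, 0.7, 5.5]
gripper_width: 17.2
gripper_force: 59.2
```

{"fn": "drive_tool", "kwargs": {"commands": [[0,0,-8,0,10],[0,0,-15,0,10],[0,0,-25,0,10],[0,0,-35,0,10],[0,0,-35,0,10]]}}

```text
time: 4.85
eef_pos: [481.0, -338.8, 189.4]
ee_rot: [[0.974, -0.227, -0.001], [-0.227, -0.974, 0.0], [-0.001, 0.0, -1.0]]
ft_force: [0.9, -0.7, -1.4]
gripper_width: 16.8
gripper_force: 58.5
```

```bash
sed -i 's#dd)/8.2#dd)/6#' h.py; python3 - <<'E'
from h import *
print(ctrl.get_state()['ft_force'],ctrl.get_state()['moment'])
plan([(590.5,0,189,97.5)],10)
E
```

```text
[ 0.92839956 -0.74605663 -1.43859223] [ 0.00109188 -0.00589252  0.0046201 ]
t 4.85 p [ 481.  -338.8  189.4] az -13.11
[[1.6, -18.7, 0.0, np.float64(-0.102), 10], [3.5, -18.4, 0.0, np.float64(-0.102), 10], [5.3, -18.0, 0.0, np.float64(-0.102), 10], [7.1, -17.3, 0.0, np.float64(-0.102), 10], [8.8, -16.5, 0.0, np.float64(-0.101), 10]]
[[10.5, -15.5, 0.0, np.float64(-0.102), 10], [12.0, -14.4, 0.0, np.float64(-0.101), 10], [13.4, -13.1, 0.0, np.float64(-0.102), 10], [14.7, -11.7, 0.0, np.float64(-0.101), 10], [15.8, -10.1, 0.0, np.float64(-0.102), 10]]
[[16.7, -8.5, 0.0, np.float64(-0.101), 10], [17.5, -6.8, 0.0, np.float64(-0.102), 10], [18.1, -5.0, 0.0, np.float64(-0.101), 10], [18.5, -3.1, 0.1, np.float64(-0.102), 10], [18.7, -1.2, 0.0, np.float64(-0.101), 10]]
[[18.7, 0.7, 0.1, np.float64(-0.102), 10], [18.5, 2.6, 0.0, np.float64(-0.101), 10], [18.2, 4.4, 0.1, np.float64(-0.102), 10], [17.6, 6.3, 0.0, np.float64(-0.101), 10]]
```

{"fn": "drive_tool", "kwargs": {"commands": [[1.6,-18.7,0,-0.102,10],[3.5,-18.4,0,-0.102,10],[5.3,-18,0,-0.102,10],[7.1,-17.3,0,-0.102,10],[8.8,-16.5,0,-0.101,10]]}}

```text
time: 5.35
eef_pos: [510.2, -249.2, 188.6]
ee_rot: [[0.96, 0.281, 0.0], [0.281, -0.96, -0.001], [-0.0, 0.001, -1.0]]
ft_force: [0.0, 0.5, -1.7]
gripper_width: 17.3
gripper_force: 58.5
```

{"fn": "drive_tool", "kwargs": {"commands": [[10.5,-15.5,0,-0.102,10],[12,-14.4,0,-0.101,10],[13.4,-13.1,0,-0.102,10],[14.7,-11.7,0,-0.101,10],[15.8,-10.1,0,-0.102,10]]}}

```text
time: 5.85
eef_pos: [539.1, -160.2, 188.6]
ee_rot: [[0.702, 0.712, 0.0], [0.712, -0.702, -0.001], [-0.001, 0.001, -1.0]]
ft_force: [1.0, -0.6, -0.6]
gripper_width: 17.2
gripper_force: 58.5
```

{"fn": "drive_tool", "kwargs": {"commands": [[16.7,-8.5,0,-0.101,10],[17.5,-6.8,0,-0.102,10],[18.1,-5,0,-0.101,10],[18.5,-3.1,0,-0.102,10],[18.7,-1.2,0,-0.101,10]]}}

```text
time: 6.35
eef_pos: [567.8, -71.2, 188.6]
ee_rot: [[0.268, 0.963, 0.0], [0.963, -0.268, -0.001], [-0.001, 0.0, -1.0]]
ft_force: [-0.2, -0.0, -0.8]
gripper_width: 17.0
gripper_force: 58.5
```

{"fn": "drive_tool", "kwargs": {"commands": [[18.7,0.7,0,-0.102,10],[18.5,2.6,0,-0.101,10],[18.2,4.4,0,-0.102,10],[17.6,6.3,0,-0.101,10],[0,0,0,0,10]]}}

```text
time: 6.85
eef_pos: [591.4, 3.2, 188.2]
ee_rot: [[-0.135, 0.991, 0.001], [0.991, 0.135, 0.002], [0.002, 0.001, -1.0]]
ft_force: [0.1, 0.7, -1.3]
gripper_width: 17.5
gripper_force: 58.5
```

```bash
python3 - <<'E'
from h import *
plan([(590.5,0,150,97.5)],10)
s=ctrl.get_state();p=np.array(s['eef_pos']);R=np.array(s['ee_rot'])
c=cam('top');i=ctrl.read_camera('top');cv2.imwrite('pics/t2raw.png',i[:,:,::-1])
t=p+R@np.array([184.2,0,54+4.8]);k=p+R@np.array([184.2,0,4.8]);O=np.array([563.9,202.1]);a=np.radians(97.5);d=np.array([np.cos(a),np.sin(a)])
print('tip',t,'trough x',(t[:2]-O)@d,'uv tip',proj(c,t),'corner',proj(c,k))
sd=cam('side');j=ctrl.read_camera('side');cv2.imwrite('pics/s2raw.png',j[:,:,::-1]);us=proj(sd,[t,k]);print('side',us)
x,y=us[0].astype(int);A=cv2.resize(j[max(y-75,0):y+75,x-100:x+100],(800,600),interpolation=cv2.INTER_CUBIC)[:, :]
u,v=proj(c,t)[0].astype(int);B=cv2.resize(i[v-40:v+60,u-100:u+100],(800,400),interpolation=cv2.INTER_CUBIC)
o=np.zeros((600,800,3),np.uint8);o[:300]=cv2.resize(B,(800,300));o[300:]=cv2.resize(A,(800,300))
print('crop top origin',u-100,v-40,'x4,x3; side origin',x-100,y-75,'x4,x2')
cv2.imwrite('pics/c2.png',cv2.convertScaleAbs(o[:,:,::-1],alpha=1.5))
E
```

```text
t 6.85 p [591.4   3.2 188.2] az 97.77
[[-3.1, -1.4, 38.2, np.float64(0.005), 10]]
tip [566.58764569 185.83947368 129.79412034] trough x -16.472223417273177 uv tip [[207.82019282 265.83430575]] corner [[202.23878008 264.30126971]]
side [[261.79214146 177.99967443]
 [260.91395555 157.81131817]]
crop top origin 107 225 x4,x3; side origin 161 102 x4,x2
```

View pics/c2.png

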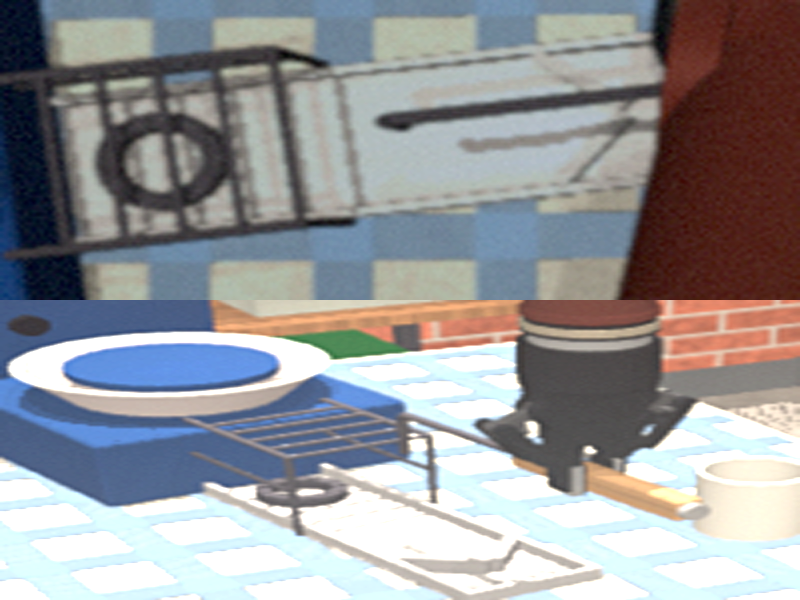

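Top crop: the hook corner is at about (380,120) and the tip near (403,122). Side crop: the hook runs from (400,413) to (403,450). Both match the kinematic prediction. Next I lower the rod and go in under the guard.

```bash
python3 - <<'E'
from h import *
plan([(590,4,91,97.5),(574,139.5,91,97.5)],10,33)
E
```

```text
t 6.95 p [590.5  -1.1 188.2] az 97.37
[[1.7, 0.1, 32.4, np.float64(-0.001), 10], [1.8, 0.0, 32.4, np.float64(-0.001), 10], [1.7, 0.1, 32.3, np.float64(-0.0), 10], [27.3, 0.4, -0.0, np.float64(-0.0), 10], [27.3, 0.3, -0.0, np.float64(-0.0), 10]]
[[27.3, 0.4, -0.1, np.float64(-0.0), 10], [27.3, 0.3, -0.0, np.float64(-0.0), 10], [27.3, 0.4, -0.1, np.float64(-0.0), 10]]
```

{"fn": "drive_tool", "kwargs": {"commands": [[1.7,0,32,-0.001,10],[1.7,0,32,-0.001,10],[1.7,0,32,0,10],[0,0,0,0,10]]}}

```text
time: 7.35
eef_pos: [586.3, 3.2, 88.0]
ee_rot: [[-0.129, 0.992, -0.01], [0.992, 0.129, -0.002], [-0.0, -0.011, -1.0]]
ft_force: [-1.5, 0.4, -1.5]
gripper_width: 16.9
gripper_force: 58.7
```

{"fn": "drive_tool", "kwargs": {"commands": [[22,0.3,0,0,10],[22,0.3,0,0,10],[22,0.3,0,0,10],[22,0.3,0,0,10]]}}

```text
time: 7.75
eef_pos: [580.7, 91.4, 94.0]
ee_rot: [[-0.129, 0.992, 0.003], [0.992, 0.129, -0.001], [-0.001, 0.003, -1.0]]
ft_force: [0.8, -0.2, -1.5]
gripper_width: 16.9
gripper_force: 58.8
```

{"fn": "drive_tool", "kwargs": {"commands": [[22,0.3,0,0,10],[16,0.3,0,0,10],[10,0.3,0,0,10],[0,0,0,0,10],[0,0,0,0,10]]}}

```text
time: 8.25
eef_pos: [574.6, 138.6, 92.2]
ee_rot: [[-0.131, 0.991, 0.001], [0.991, 0.131, -0.001], [-0.001, 0.0, -1.0]]
ft_force: [-0.2, 0.0, -1.3]
gripper_width: 17.2
gripper_force: 58.8
```

```bash
python3 - <<'E'
from h import *
plan([(574,139.5,67,97.5)],10)
s=ctrl.get_state();p=np.array(s['eef_pos']);R=np.array(s['ee_rot'])
print(s['ft_force'])
t=p+R@np.array([184.2,0,58.8]);k=p+R@np.array([184.2,0,4.8]);print('tip',t)
out=np.zeros((600,800,3),np.uint8)
for r,n in enumerate(('top','side')):
    c=cam(n);i=ctrl.read_camera(n);u=proj(c,[t,k,(550,322.2,17)]);x,y=u[2].round().astype(int)
    x0,y0=max(x-66,0),max(y-25,0)
    out[r*300:r*300+300]=cv2.resize(i[y0:y0+50,x0:x0+133],(800,300),interpolation=cv2.INTER_CUBIC)
    print(n,((u-[x0,y0])*6+[0,300*r]).round())
cv2.imwrite('pics/c3.png',cv2.convertScaleAbs(out[:,:,::-1],alpha=1.6))
E
```

```text
t 8.25 p [574.6 138.6  92.2] az 97.54
[[1.0, -0.5, 25.2, np.float64(0.001), 10]]
[-0.23502881  0.04732848 -1.28180095]
tip [550.47037867 321.11391798  33.10856999]
top [[383. 147.]
 [334. 142.]
 [394. 150.]]
side [[398. 422.]
 [390. 314.]
 [398. 453.]]
```

View pics/c3.png

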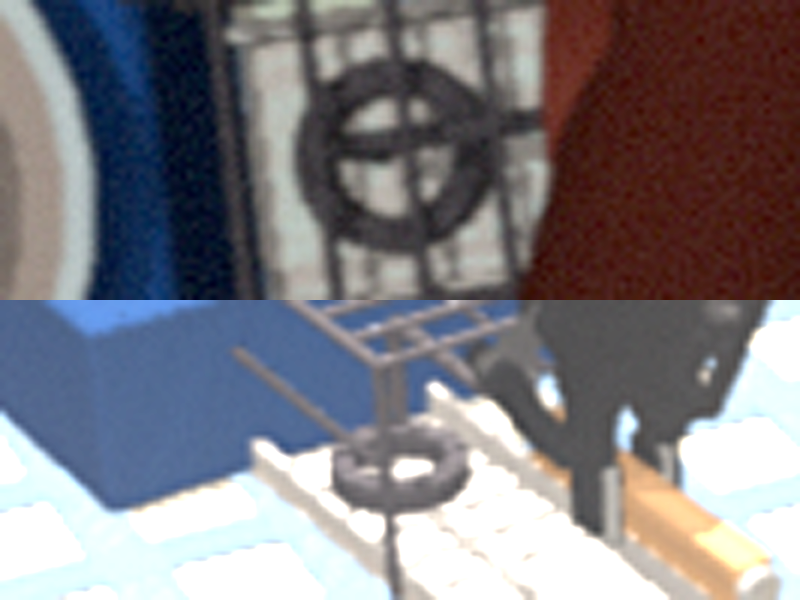

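Top crop: the ring's centre is at about (398,155) with the hook tip near (383,150), so the tip sits inside the hole (radius ≈60 px) and I can go straight down.

{"fn": "drive_tool", "kwargs": {"commands": [[0,-0.5,8,0,10],[0,0,8,0,10],[0,0,6,0,10],[0,0,3,0,10],[0,0,0,0,10]]}}

```text
time: 8.85
eef_pos: [573.3, 139.9, 65.9]
ee_rot: [[-0.133, 0.991, -0.002], [0.991, 0.133, -0.0], [-0.0, -0.002, -1.0]]
ft_force: [-0.3, -0.1, -1.5]
gripper_width: 17.2
gripper_force: 58.8
```

{"fn": "drive_tool", "kwargs": {"commands": [[0,0,0,0,10],[0,0,0,0,10]]}}

```text
time: 9.05
eef_pos: [574.0, 140.1, 67.1]
ee_rot: [[-0.133, 0.991, 0.001], [0.991, 0.133, 0.0], [0.0, 0.001, -1.0]]
ft_force: [0.5, 0.3, -0.7]
gripper_width: 17.4
gripper_force: 58.8
```

{"fn": "drive_tool", "kwargs": {"commands": [[-6,0,0,0,10],[-6,0,0,0,10],[-8,0,0,0,10],[-12,0,0,0,10],[-14,0,0,0,10]]}}

```text
time: 9.55
eef_pos: [579.8, 93.9, 66.8]
ee_rot: [[-0.133, 0.991, -0.0], [0.991, 0.133, 0.001], [0.001, -0.0, -1.0]]
ft_force: [-0.5, 0.9, -1.3]
gripper_width: 17.2
gripper_force: 58.8
```

{"fn": "drive_tool", "kwargs": {"commands": [[-14,0,0,0,10],[-14,0,0,0,10],[-14,0,0,0,10],[-14,0,0,0,10],[-12,0,0,0,10]]}}

```text
time: 10.05
eef_pos: [589.0, 25.3, 66.8]
ee_rot: [[-0.132, 0.991, -0.0], [0.991, 0.132, -0.0], [-0.0, -0.0, -1.0]]
ft_force: [0.3, 2.2, -1.5]
gripper_width: 16.8
gripper_force: 58.9
```

{"fn": "drive_tool", "kwargs": {"commands": [[-12,0,0,0,10],[-10,0,0,0,10],[-8,0,0,0,10],[-6,0,0,0,10],[-4,0,0,0,10]]}}

```text
time: 10.55
eef_pos: [594.2, -13.1, 66.8]
ee_rot: [[-0.133, 0.991, -0.0], [0.991, 0.133, 0.0], [0.0, -0.0, -1.0]]
ft_force: [-0.5, 1.4, -1.2]
gripper_width: 16.8
gripper_force: 58.8
```

```bash
cat >> h.py <<'E'
def st():
    s=ctrl.get_state();p=np.array(s['eef_pos']);R=np.array(s['ee_rot']);t=p+R@np.array([184.2,0,58.8])
    O=np.array([563.9,202.1]);a=np.radians(97.5);d=np.array([np.cos(a),np.sin(a)]);n=np.array([-d[1],d[0]]);f=np.array(s['ft_force'])
    print('t %.2f'%s['time'],'tip trough',((t[:2]-O)@d).round(1),((t[:2]-O)@n).round(1),t[2].round(1),'F along,lat,z',(f[:2]@d).round(2),(f[:2]@n).round(2),f[2].round(2),'az',az(R).round(2))
E
python3 - <<'E'
from h import *
st()
i=ctrl.read_camera('top');cv2.imwrite('pics/c4.png',cv2.convertScaleAbs(cv2.resize(i[225:315,130:300],(800,424),interpolation=cv2.INTER_CUBIC)[:,:,::-1],alpha=1.6))
E
```

```text
t 10.55 tip trough -33.1 -1.6 8.0 F along,lat,z 1.49 0.33 -1.2 az 97.62
```

View pics/c4.png

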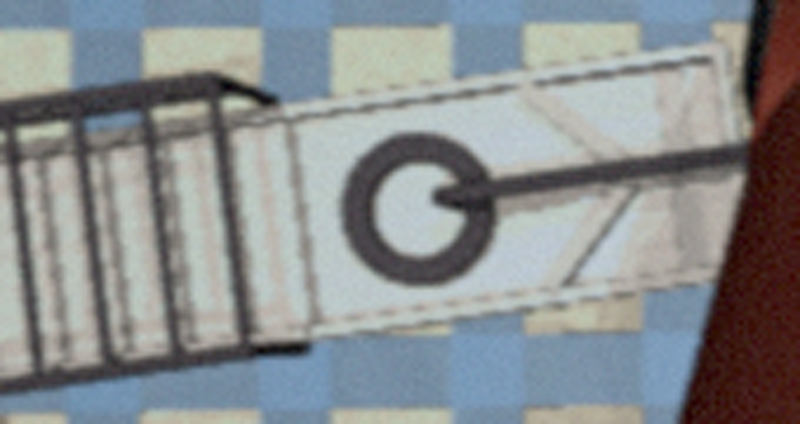

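Ring is at crop (419,209) with the hook inside at about (440,197), clear of the guard and being drawn along. I'll shift the hook slightly to the side to centre the pull, continue, then feel for the stop.

{"fn": "drive_tool", "kwargs": {"commands": [[-6,-1,0,0,10],[-7,-1,0,0,10],[-6,0,0,0,10],[-5,0,0,0,10],[-4,0,0,0,10]]}}

```text
time: 11.1
eef_pos: [595.9, -41.4, 66.8]
ee_rot: [[-0.132, 0.991, -0.0], [0.991, 0.132, -0.0], [-0.0, -0.0, -1.0]]
ft_force: [0.1, 1.9, -1.6]
gripper_width: 17.2
gripper_force: 58.8
```

{"fn": "drive_tool", "kwargs": {"commands": [[-2,0,0,0,10],[-1.5,0,0,0,10],[-1,0,0,0,10]]}}

```text
time: 11.4
eef_pos: [596.5, -45.0, 66.8]
ee_rot: [[-0.133, 0.991, -0.0], [0.991, 0.133, 0.0], [0.0, -0.0, -1.0]]
ft_force: [0.1, 0.8, -1.5]
gripper_width: 16.9
gripper_force: 58.8
```

```bash
python3 - <<'E'
from h import *
st()
i=ctrl.read_camera('top');cv2.imwrite('pics/c5.png',cv2.convertScaleAbs(cv2.resize(i[225:315,130:300],(800,424),interpolation=cv2.INTER_CUBIC)[:,:,::-1],alpha=1.6))
E
```

```text
t 11.40 tip trough -65.1 0.4 8.0 F along,lat,z 0.82 -0.25 -1.53 az 97.63
```

View pics/c5.png

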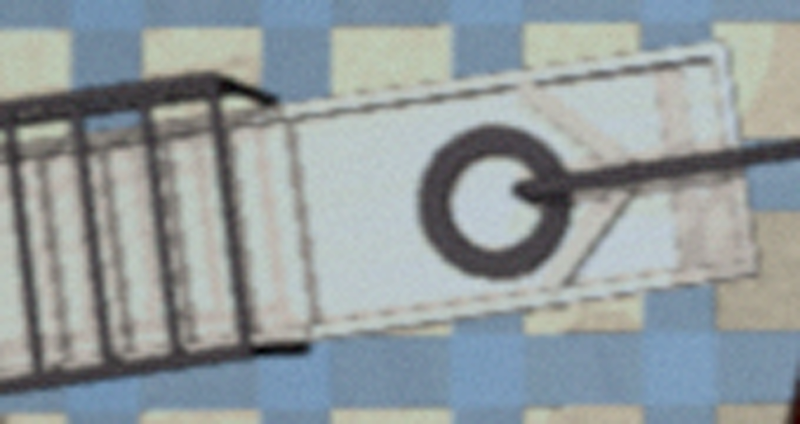

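The ring is at crop (495,202), but the stop's apex projects to about (635,167), hidden under the shaft. So the ring is a few mm low and will touch the lower arm of the V first. I'll shift the hook back towards the midline and feel in small steps.

{"fn": "drive_tool", "kwargs": {"commands": [[-1,1.5,0,0,10],[-1,1.5,0,0,10],[-1,0,0,0,10],[-1,0,0,0,10],[0,0,0,0,10]]}}

```text
time: 11.95
eef_pos: [600.1, -49.0, 66.9]
ee_rot: [[-0.132, 0.991, 0.0], [0.991, 0.132, -0.0], [-0.0, 0.0, -1.0]]
ft_force: [-0.9, 0.9, -1.3]
gripper_width: 17.5
gripper_force: 58.8
```

```bash
python3 -c "
from h import *
st()"
```

```text
t 11.95 tip trough -69.5 -2.8 8.0 F along,lat,z 0.96 0.8 -1.29 az 97.6
```

{"fn": "drive_tool", "kwargs": {"commands": [[-1,0,0,0,10],[-1,0,0,0,10],[0,0,0,0,10]]}}

```text
time: 12.25
eef_pos: [600.3, -51.0, 66.9]
ee_rot: [[-0.132, 0.991, 0.0], [0.991, 0.132, -0.0], [-0.0, 0.0, -1.0]]
ft_force: [-0.1, 0.2, -1.8]
gripper_width: 17.2
gripper_force: 58.8
```

```bash
python3 -c "
from h import *
st()"
```

```text
t 12.25 tip trough -71.5 -2.8 8.0 F along,lat,z 0.18 0.1 -1.78 az 97.6
```

{"fn": "drive_tool", "kwargs": {"commands": [[-0.5,0,0,0,10],[-0.5,0,0,0,10],[0,0,0,0,10]]}}

```text
time: 12.55
eef_pos: [600.4, -51.7, 66.8]
ee_rot: [[-0.133, 0.991, 0.0], [0.991, 0.133, -0.0], [-0.0, 0.0, -1.0]]
ft_force: [0.0, 1.6, -1.3]
gripper_width: 17.1
gripper_force: 58.8
```

{"fn": "drive_tool", "kwargs": {"commands": [[-0.5,0,0,0,10],[-0.5,0,0,0,10],[0,0,0,0,10]]}}

```text
time: 12.85
eef_pos: [600.5, -52.4, 66.8]
ee_rot: [[-0.133, 0.991, -0.0], [0.991, 0.133, 0.0], [0.0, -0.0, -1.0]]
ft_force: [-0.4, 2.9, -1.7]
gripper_width: 16.8
gripper_force: 58.8
```

{"fn": "drive_tool", "kwargs": {"commands": [[-0.5,0,0,0,10],[0,0,0,0,10]]}}

```text
time: 13.05
eef_pos: [600.5, -52.6, 66.7]
ee_rot: [[-0.133, 0.991, -0.0], [0.991, 0.133, 0.001], [0.001, -0.0, -1.0]]
ft_force: [-0.2, 3.1, -2.2]
gripper_width: 17.1
gripper_force: 58.8
```

{"fn": "drive_tool", "kwargs": {"commands": [[-0.5,0,0,0,10],[0,0,0,0,10]]}}

```text
time: 13.25
eef_pos: [600.7, -53.3, 66.8]
ee_rot: [[-0.133, 0.991, 0.0], [0.991, 0.133, 0.0], [0.0, 0.0, -1.0]]
ft_force: [0.9, 2.6, -1.9]
gripper_width: 17.1
gripper_force: 58.8
```

```bash
python3 - <<'E'
from h import *
st()
i=ctrl.read_camera('top');cv2.imwrite('pics/c6.png',cv2.convertScaleAbs(cv2.resize(i[235:290,210:300],(800,489),interpolation=cv2.INTER_CUBIC)[:,:,::-1],alpha=1.6))
E
```

```text
t 13.25 tip trough -73.8 -2.8 8.1 F along,lat,z 2.47 -1.2 -1.87 az 97.63
```

View pics/c6.png

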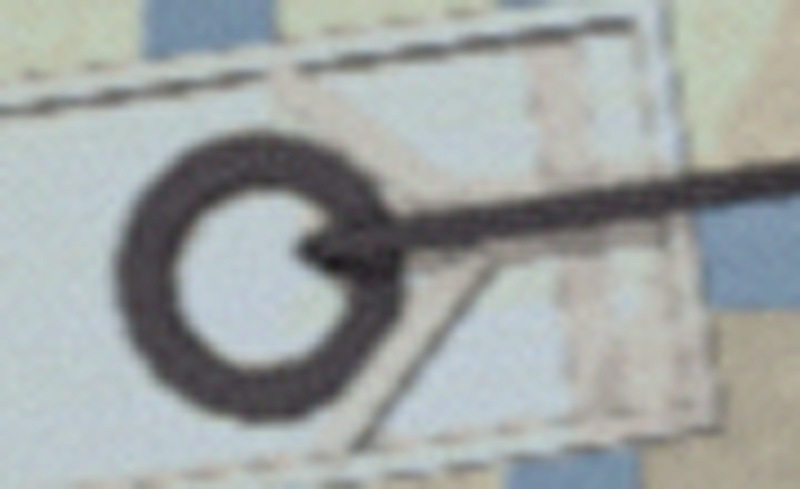

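The ring (centre (262,277) in the crop) rests on the lower arm with about 2 mm of gap to the upper one. I'll keep drawing gently with a slight sideways nudge towards the upper arm.

{"fn": "drive_tool", "kwargs": {"commands": [[-0.5,0.7,0,0,10],[-0.3,0.7,0,0,10],[0,0,0,0,10]]}}

```text
time: 13.6
eef_pos: [601.6, -53.8, 66.6]
ee_rot: [[-0.134, 0.991, -0.002], [0.991, 0.134, 0.001], [0.001, -0.001, -1.0]]
ft_force: [-0.9, 3.2, -1.1]
gripper_width: 17.2
gripper_force: 58.8
```

{"fn": "drive_tool", "kwargs": {"commands": [[-0.5,0.3,0,0,10],[0,0,0,0,10]]}}

```text
time: 13.8
eef_pos: [601.9, -53.9, 66.5]
ee_rot: [[-0.134, 0.991, -0.002], [0.991, 0.134, 0.001], [0.001, -0.002, -1.0]]
ft_force: [-2.2, 4.8, -1.9]
gripper_width: 17.2
gripper_force: 58.7
```

```bash
python3 -c "
from h import *
st()"
```

```text
t 13.80 tip trough -74.5 -3.6 7.9 F along,lat,z 5.07 1.51 -1.95 az 97.68
```

```bash
cat >> h.py <<'E'
def ring():
    from scipy.optimize import minimize
    c=cam('top');g=cv2.GaussianBlur(cv2.cvtColor(ctrl.read_camera('top'),cv2.COLOR_RGB2GRAY),(0,0),.7).astype(np.float32)
    O=np.array([563.9,202.1]);a=np.radians(97.5);d=np.array([np.cos(a),np.sin(a)]);n=np.array([-d[1],d[0]])
    th=np.radians(np.arange(50,311,3))  # skip the side under the shaft
    def val(q,r):
        P=(O+q[0]*d+q[1]*n)[None]+r*(np.cos(th)[:,None]*d+np.sin(th)[:,None]*n)
        u=proj(c,np.c_[P,np.full(len(P),17.)]).astype(np.float32)
        return cv2.remap(g,u[:,:1],u[:,1:],cv2.INTER_LINEAR).mean()
    f=lambda q:sum(val(q,r) for r in(22,24,26,28,30))/5-sum(val(q,r) for r in(34,36,16,18))/4
    b=min(((x,y) for x in range(-75,-40,3) for y in range(-9,10,3)),key=f)
    r=minimize(f,b,method='Nelder-Mead',options=dict(xatol=.02,fatol=.01));print('ring in trough',r.x.round(2),r.fun.round(1))
E
python3 -c "
from h import *
st();ring();ring();st()"
```

```text
t 13.80 tip trough -74.5 -3.6 7.9 F along,lat,z 5.07 1.51 -1.95 az 97.68
ring in trough [-57.28   0.  ] -52.2
ring in trough [-57.28   0.  ] -52.2
t 13.90 tip trough -74.5 -3.6 7.9 F along,lat,z 4.25 1.74 -1.77 az 97.68
```

{"fn": "drive_tool", "kwargs": {"commands": [[-0.4,0.3,0,0,10],[0,0,0,0,10]]}}

```text
time: 14.1
eef_pos: [602.1, -53.9, 66.4]
ee_rot: [[-0.134, 0.991, -0.002], [0.991, 0.134, 0.001], [0.002, -0.002, -1.0]]
ft_force: [-2.6, 5.8, -1.4]
gripper_width: 17.1
gripper_force: 58.7
```

```bash
python3 -c "
from h import *
st();ring();ring();st()"
```

```text
t 14.10 tip trough -74.5 -3.7 7.9 F along,lat,z 6.09 1.82 -1.35 az 97.69
ring in trough [-57.28   0.  ] -51.8
ring in trough [-57.28   0.  ] -51.9
t 14.20 tip trough -74.5 -3.7 7.9 F along,lat,z 5.78 0.78 -2.42 az 97.7
```

```bash
sed -i "s#options=dict(#options=dict(initial_simplex=[b,(b[0]+2,b[1]),(b[0],b[1]+2)],#" h.py; python3 - <<'E'
from h import *
ring();st()
i=ctrl.read_camera('top');cv2.imwrite('pics/c7.png',cv2.convertScaleAbs(cv2.resize(i[235:290,220:295],(800,587),interpolation=cv2.INTER_CUBIC)[:,:,::-1],alpha=1.6))
E
```

```text
ring in trough [-57.43  -1.33] -54.7
t 14.25 tip trough -74.5 -3.7 7.9 F along,lat,z 5.98 1.12 -2.14 az 97.7
```

View pics/c7.png

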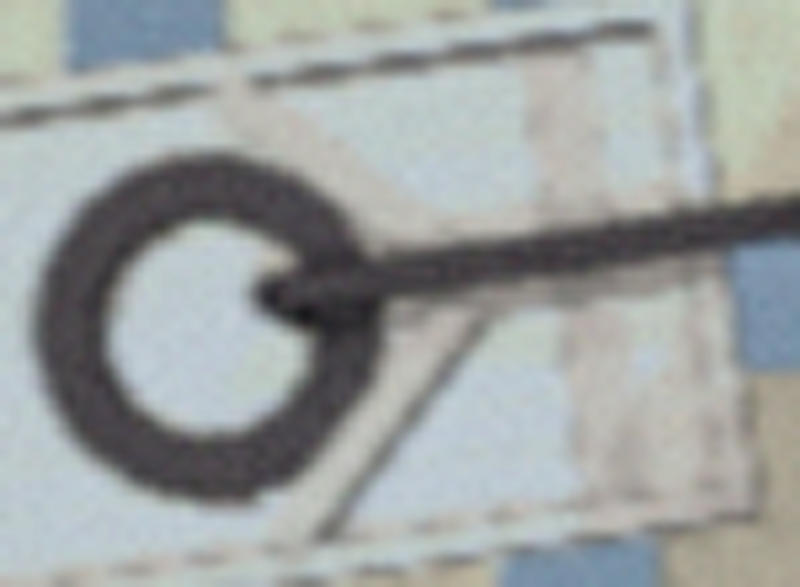

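The last view shows the ring (centre (208,328), radius ≈172 px) equidistant from both arms of the V, about 218 px to each outer edge. The pull holds at 6 N with no further motion, so the ring is home. I'll hold briefly, unload and lift out.

{"fn": "drive_tool", "kwargs": {"commands": [[0,0,0,0,10],[-0.2,0,0,0,10],[0,0,0,0,10],[0,0,0,0,10]]}}

```text
time: 14.7
eef_pos: [602.1, -54.0, 66.4]
ee_rot: [[-0.134, 0.991, -0.002], [0.991, 0.134, 0.002], [0.002, -0.002, -1.0]]
ft_force: [-1.6, 5.4, -2.4]
gripper_width: 17.2
gripper_force: 58.7
```

{"fn": "drive_tool", "kwargs": {"commands": [[2,0,0,0,10],[3,-1,0,0,10],[4,-1,0,0,10],[0,0,0,0,10],[0,0,0,0,10]]}}

```text
time: 15.2
eef_pos: [600.2, -47.4, 67.1]
ee_rot: [[-0.132, 0.991, 0.001], [0.991, 0.132, -0.001], [-0.001, 0.001, -1.0]]
ft_force: [1.0, 0.3, -0.9]
gripper_width: 16.8
gripper_force: 58.9
```

```bash
python3 -c "
from h import *
st();ring();st()"
```

```text
t 15.20 tip trough -68.0 -3.3 8.1 F along,lat,z 0.15 -1.02 -0.91 az 97.58
ring in trough [-57.55  -1.31] -55.0
t 15.25 tip trough -68.0 -3.2 8.0 F along,lat,z -0.71 0.24 -0.65 az 97.58
```

{"fn": "drive_tool", "kwargs": {"commands": [[2,-0.5,-1,0,10],[1,0,-5,0,10],[0,0,-12,0,10],[0,0,-15,0,10],[0,0,-20,0,10]]}}

```text
time: 15.75
eef_pos: [598.6, -43.7, 120.7]
ee_rot: [[-0.133, 0.991, -0.001], [0.991, 0.133, -0.0], [-0.0, -0.001, -1.0]]
ft_force: [0.1, 0.1, -1.9]
gripper_width: 17.0
gripper_force: 58.8
```

{"fn": "drive_tool", "kwargs": {"commands": [[0,0,-25,0,10],[0,0,-25,0,10],[0,0,-20,0,10],[0,0,0,0,10]]}}

```text
time: 16.15
eef_pos: [601.1, -44.3, 194.0]
ee_rot: [[-0.132, 0.991, 0.009], [0.991, 0.132, -0.001], [-0.002, 0.008, -1.0]]
ft_force: [0.3, -0.6, -1.3]
gripper_width: 17.3
gripper_force: 58.9
```

```bash
python3 -c "
from h import *
st();ring();plan([(482,-339,189,-13.1)],10)"
```

```text
t 16.15 tip trough -65.0 -4.8 134.9 F along,lat,z -0.64 -0.25 -1.33 az 97.61
ring in trough [-57.53  -1.46] -50.1
t 16.20 p [599.8 -44.  191.8] az 97.61
[[-14.6, -8.2, 0.1, np.float64(0.102), 10], [-15.3, -6.7, 0.1, np.float64(0.102), 10], [-15.9, -5.1, 0.1, np.float64(0.102), 10], [-16.4, -3.4, 0.1, np.float64(0.102), 10], [-16.6, -1.7, 0.1, np.float64(0.102), 10]]
[[-16.7, -0.0, 0.1, np.float64(0.102), 10], [-16.6, 1.7, 0.1, np.float64(0.102), 10], [-16.4, 3.3, 0.1, np.float64(0.102), 10], [-16.0, 5.0, 0.1, np.float64(0.101), 10], [-15.4, 6.6, 0.2, np.float64(0.102), 10]]
[[-14.6, 8.1, 0.1, np.float64(0.101), 10], [-13.7, 9.5, 0.2, np.float64(0.102), 10], [-12.7, 10.9, 0.1, np.float64(0.101), 10], [-11.5, 12.1, 0.2, np.float64(0.102), 10], [-10.3, 13.2, 0.1, np.float64(0.101), 10]]
[[-8.9, 14.2, 0.2, np.float64(0.102), 10], [-7.3, 15.0, 0.1, np.float64(0.101), 10], [-5.8, 15.7, 0.2, np.float64(0.102), 10], [-4.2, 16.2, 0.1, np.float64(0.101), 10]]
```

The ring has stayed home. Now I return the rod.

{"fn": "drive_tool", "kwargs": {"commands": [[-14.6,-8.2,0,0.102,10],[-15.3,-6.7,0,0.102,10],[-15.9,-5.1,0,0.102,10],[-16.4,-3.4,0,0.102,10],[-16.6,-1.7,0,0.102,10]]}}

```text
time: 16.7
eef_pos: [566.6, -121.6, 188.4]
ee_rot: [[0.372, 0.928, -0.003], [0.928, -0.372, 0.0], [-0.001, -0.003, -1.0]]
ft_force: [0.5, 0.8, -1.5]
gripper_width: 17.2
gripper_force: 58.8
```

{"fn": "drive_tool", "kwargs": {"commands": [[-16.7,0,0,0.102,10],[-16.6,1.7,0,0.102,10],[-16.4,3.3,0,0.102,10],[-16,5,0,0.101,10],[-15.4,6.6,0,0.102,10]]}}

```text
time: 17.2
eef_pos: [535.8, -199.1, 188.4]
ee_rot: [[0.777, 0.629, -0.003], [0.629, -0.777, 0.001], [-0.002, -0.003, -1.0]]
ft_force: [0.3, 0.9, -1.7]
gripper_width: 17.3
gripper_force: 58.8
```

{"fn": "drive_tool", "kwargs": {"commands": [[-14.6,8.1,0,0.101,10],[-13.7,9.5,0,0.102,10],[-12.7,10.9,0,0.101,10],[-11.5,12.1,0,0.102,10],[-10.3,13.2,0,0.101,10]]}}

```text
time: 17.7
eef_pos: [504.9, -276.5, 188.4]
ee_rot: [[0.985, 0.173, -0.003], [0.173, -0.985, 0.001], [-0.002, -0.002, -1.0]]
ft_force: [-0.8, 1.0, -1.7]
gripper_width: 16.8
gripper_force: 58.8
```

{"fn": "drive_tool", "kwargs": {"commands": [[-8.9,14.2,0,0.102,10],[-7.3,15,0,0.101,10],[-5.8,15.7,0,0.102,10],[-4.2,16.2,0,0.101,10],[0,0,0,0,10]]}}

```text
time: 18.2
eef_pos: [478.7, -340.8, 188.8]
ee_rot: [[0.973, -0.231, -0.003], [-0.231, -0.973, -0.001], [-0.003, 0.002, -1.0]]
ft_force: [-0.6, 0.3, -0.9]
gripper_width: 16.6
gripper_force: 58.9
```

{"fn": "drive_tool", "kwargs": {"commands": [[0,0,0,0,10],[0,0,0,0,10]]}}

```text
time: 18.4
eef_pos: [481.7, -337.1, 189.1]
ee_rot: [[0.975, -0.223, -0.001], [-0.223, -0.975, 0.002], [-0.001, -0.002, -1.0]]
ft_force: [0.6, 1.3, -1.8]
gripper_width: 17.0
gripper_force: 58.9
```

```bash
python3 -c "
from h import *
plan([(482,-339,90,-13.1),(482,-339,71,-13.1)],10,25)"
```

```text
t 18.40 p [ 481.7 -337.1  189.1] az -12.89
[[0.2, 0.5, 24.8, np.float64(0.001), 10], [0.2, 0.5, 24.8, np.float64(0.001), 10], [0.2, 0.5, 24.7, np.float64(0.001), 10], [0.2, 0.5, 24.8, np.float64(0.001), 10], [0.0, 0.0, 19.0, np.float64(-0.0), 10]]
```

{"fn": "drive_tool", "kwargs": {"commands": [[0,0.7,25,0,10],[0,0.5,25,0,10],[0,0,25,0,10],[0,0,15,0,10],[0,0,0,0,10]]}}

```text
time: 18.9
eef_pos: [480.4, -337.8, 97.7]
ee_rot: [[0.974, -0.224, -0.003], [-0.224, -0.974, 0.004], [-0.004, -0.003, -1.0]]
ft_force: [-0.4, 0.7, -1.7]
gripper_width: 17.0
gripper_force: 58.9
```

{"fn": "drive_tool", "kwargs": {"commands": [[0,0,0,0,10],[0,0,0,0,10],[0,0,0,0,10]]}}

```text
time: 19.2
eef_pos: [481.4, -340.5, 101.1]
ee_rot: [[0.974, -0.226, 0.002], [-0.226, -0.974, -0.001], [0.002, 0.001, -1.0]]
ft_force: [0.4, 0.2, -1.7]
gripper_width: 17.2
gripper_force: 58.9
```

```bash
python3 -c "
from h import *
plan([(482,-339,71,-13.1)],10,6)"
```

```text
t 19.20 p [ 481.4 -340.5  101.1] az -13.06
[[0.0, -0.3, 5.0, np.float64(0.0), 10], [0.0, -0.3, 5.0, np.float64(0.0), 10], [0.0, -0.3, 5.0, np.float64(0.0), 10], [0.0, -0.2, 5.0, np.float64(0.0), 10], [0.1, -0.3, 5.1, np.float64(0.0), 10]]
[[0.0, -0.2, 5.0, np.float64(0.001), 10]]
```

{"fn": "drive_tool", "kwargs": {"commands": [[0,-0.5,5,0,10],[0,-0.5,5,0,10],[0,-0.5,5,0,10],[0,0,5,0,10],[0,0,4,0,10]]}}

```text
time: 19.7
eef_pos: [481.0, -338.3, 75.1]
ee_rot: [[0.974, -0.226, -0.001], [-0.226, -0.974, 0.0], [-0.001, -0.0, -1.0]]
ft_force: [-0.3, 0.0, -0.4]
gripper_width: 16.9
gripper_force: 58.9
```

{"fn": "drive_tool", "kwargs": {"commands": [[0,0,3,0,10],[0,0,2,0,10],[0,0,1,0,10],[0,0,0,0,10],[0,0,0,0,10]]}}

```text
time: 20.2
eef_pos: [481.0, -338.4, 70.8]
ee_rot: [[0.974, -0.226, 0.0], [-0.226, -0.974, 0.001], [0.0, -0.001, -1.0]]
ft_force: [-2.5, 2.5, 5.2]
gripper_width: 17.3
gripper_force: 59.9
```

{"fn": "drive_tool", "kwargs": {"commands": [[0,0,0,0,22],[0,0,0,0,30],[0,0,0,0,50],[0,0,0,0,85],[0,0,0,0,85]]}}

```text
time: 20.7
eef_pos: [481.2, -338.5, 69.7]
ee_rot: [[0.974, -0.226, -0.0], [-0.226, -0.974, -0.0], [-0.0, 0.0, -1.0]]
ft_force: [-0.5, -0.9, 0.1]
gripper_width: 72.3
gripper_force: 0.0
```

{"fn": "drive_tool", "kwargs": {"commands": [[0,0,0,0,85],[0,0,0,0,85],[0,0,0,0,85],[0,0,0,0,85],[0,0,-10,0,85]]}}

```text
time: 21.2
eef_pos: [480.5, -337.7, 79.0]
ee_rot: [[0.974, -0.226, -0.002], [-0.226, -0.974, 0.002], [-0.003, -0.001, -1.0]]
ft_force: [-0.4, -0.2, -0.1]
gripper_width: 84.7
gripper_force: 0.0
```

{"fn": "drive_tool", "kwargs": {"commands": [[0,0,-20,0,85],[0,0,-30,0,85],[0,0,-35,0,85],[0,0,-35,0,85],[0,0,0,0,85]]}}

```text
time: 21.7
eef_pos: [482.7, -341.4, 205.8]
ee_rot: [[0.974, -0.227, 0.008], [-0.227, -0.974, -0.007], [0.01, 0.005, -1.0]]
ft_force: [-1.3, -0.3, 0.5]
gripper_width: 85.0
gripper_force: 0.0
```

{"fn": "drive_tool", "kwargs": {"commands": [[0,0,0,0,85],[0,0,0,0,85],[0,0,0,0,85]]}}

```text
time: 22.0
eef_pos: [480.7, -337.7, 198.6]
ee_rot: [[0.974, -0.226, -0.002], [-0.226, -0.974, 0.002], [-0.002, -0.001, -1.0]]
ft_force: [0.0, 1.0, 0.7]
gripper_width: 84.9
gripper_force: 0.0
```

```bash
python3 - <<'E'
from h import *
ring();c=cam('wrist');i=ctrl.read_camera('wrist')
a=cv2.cvtColor(cv2.imread('pics/w1.png'),cv2.COLOR_BGR2RGB)
# handle colour mask (light wood) -> axis, back-projected at z=78, before-predicted 466.8,-334.6 az -13
h=cv2.cvtColor(i,cv2.COLOR_RGB2HSV);m=((h[...,0]>8)&(h[...,0]<22)&(h[...,1]>90)&(h[...,2]>70)).astype(np.uint8)
v,u=np.nonzero(m[:400]);print(len(u))
for lo in (150,200,250,300,340):
    k=u[v==lo];print(lo,(k.min(),k.max(),len(k)) if len(k) else None, i[lo,318],)
o=np.array([466.8,-334.6]);b=np.radians(-13);d=np.array([np.cos(b),np.sin(b)])
for q in(75,0,-75):print('expected handle axis px',proj(c,(*(o+q*d),78)).round(1))
print(ctrl.get_state()['eef_pos'],ctrl.get_state()['gripper_width'])
np.save('w9.npy',i)
E
```

```text
ring in trough [-57.61  -1.31] -58.3
12718
150 (np.int64(276), np.int64(356), 81) [188 140  92]
200 (np.int64(278), np.int64(355), 78) [122  90  60]
250 (np.int64(280), np.int64(354), 75) [150 109  73]
300 (np.int64(282), np.int64(352), 29) [139 101  67]
340 (np.int64(310), np.int64(330), 21) [155 113  74]
expected handle axis px [[319.1 148. ]]
expected handle axis px [[319.3 254.9]]
expected handle axis px [[319.5 346.1]]
[ 480.78972483 -338.01356605  198.75240859] 85.04143618128577
```

```bash
python3 -c "
from rig import ctrl
print(ctrl.close_job())"
```

```text
the job is handed in; nothing more can be done
None
```

The ring is home in the V stop after a steady pull of about 6 N, the rod is back on its rests, and the job was handed in at about 22 s; no verdict was returned, and the final rod check was from the wrist camera's numbers, not a viewed picture.

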